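# Tap the wheel bearing onto the mark

## Robot

A 6-joint arm with a two-finger parallel gripper is mounted at the origin on the work surface. World frame = base frame: x ahead of the robot, y to its left, z up, the work surface at z = 0. Lengths are in m, angles in rad, forces in N, time in s.
With the tool pointing down it reaches from about 0.225 to 0.875 m from the base axis. Payload 3.4 kg.
Tool frame: the origin (TCP) lies at the very end of the fingers, on their centre line; the grasp point (between the pads) lies behind it (manip.tcp_to_grasp is the z of the grasp point in the tool frame, in m); z points along the fingers, y is the direction in which the jaws open and shut (so a half turn about z gives the same grasp; the last joint's range is limited). The gripper opens to 85 mm and grips with 20 to 120 N. Pads are 22 mm wide; open, the fingers measure 114 mm over their backs; the gripper's body (76 mm by 85 mm) begins 54 mm behind the grasp point. The pads swing forward as they close: fully open they stand 13 mm farther back than shut.
Start: joints at [-1.34, 0.276, 1.505, -0, 1.361, -0.121], TCP at [0.198, -0.54, 0.231] pointing down, gripper open.
Joint ranges: [-2.89, 2.89], [-0.75, 2.08], [0.22, 2.7], [-1.18, 4.32], [0.11, 2.71], [-2.7, 2.7]. Speed limits (rad/s): [2.57, 2.57, 3.14, 3.14, 3.14, 3.14].

## Interface

Orientations are given as a unit quaternion [w, x, y, z].
In Python, from rig import manip, eyes gives the robot as it stands.
- The arm moves only by the tool servo_tool, never from a script. Its argument "increments" is a list of rows, each an object with "slide": the shift along the tool's x, y, z in m, a list of three; "spin": the turn about the tool's z in degrees. A call has 1 to 8 rows; each row shifts and turns the commanded pose from where the row before left it, along the tool's axes as they then stand; what a row does not reach is not made up. A row lasts 1/10 s, in which the tool goes at most 50 mm and 8.59 degrees, less where a joint would pass 70% of its speed; a pose out of reach is approached as far as the arm can. A call is refused whole if a number of a shift passes 0.05 or a number of a turn 8.59, either way. A call with a gripper value outside its range is refused whole. "hand" is the opening, from 0 (shut) to 1 (fully open), set as the call begins (left out, the last holds). The fingers move at their own pace and stop on an object; "newtons" is the grip in N (left out, the last holds). Time passes only in rows, so rows that do not move let the fingers close. It gives the time, the measured TCP pose, the force and the opening at its end, in the units of the state.
- manip.get_state(): the state, without advancing time (a new reading comes with each control period).
- eyes.get_image(name): name is "scene" or "top"; returns the picture (384x512x3 uint8, blue, green, red); there is no depth.
- eyes.calibration(name): a dict with "fx", "fy", "cx", "cy" (pixels), "k1" (the pictures are not rectified: a ray, as slopes to the right and down, at radius r is drawn at 1 + k1 r^2 times it, then the intrinsics apply), "rvec" (rotation vector, rad) and "tvec" (3), from world to camera coordinates, as OpenCV has them. Camera axes: x right, y down, z forward; pixel columns grow to the right and rows downward; lengths in m; the calibration is good to about 2 mm. A picture is of the moment at which its call begins. calibration takes no time and is no camera call.
- manip.sign_off(): hands the job in, once; it reports no verdict.
The state is a dict: "clock": time; "qpos": joint angles; "qd": joint speeds; "effort": joint torques, N m; "position": TCP position; "ee_rot": TCP orientation; "contact_force": force on the tool from outside, world axes, zero at the start; "moment": the same for the moment, N m; "width": finger opening in m.
Only numpy, scipy, OpenCV 4.12 (cv2) and the standard library are available. Lean on these libraries where they do the work, as an engineer would, in place of code of your own. Each camera call takes 0.05 s, during which the arm holds its last target.

## Task

The big wheel bearing, the open ring, lies in one of the two lanes of the steel bed, to the left of the mark line. Tap it along its lane from its left side until it is about two centimetres past the line and let go of it, then tap it back from its right side until it is centred on the line. Keep it flat on the bed, never lifted or tipped, and leave the belt pulley in the other lane where it is.

Things in the scene. Friction and masses are not known exactly. Their poses are not given: they have to be found in the camera images.
- bearing: Loose plain steel wheel bearing: a ring of outer diameter 84 mm, open bore 44 mm, 38 mm high, about 0.7 kg, lightly oiled, lying flat in one of the bed's two lanes (either one), 65 to 155 mm to the left (+y of the bed) of the mark line. Pushed slowly it slides, and stops within a few mm of where the push stops (friction about 0.3); it may turn about its own axis, which does not matter. Origin: centre of its underside; z up.
- pulley: Loose steel belt pulley of the same outer diameter, 84 mm, 24 mm high with a boss of 32 mm diameter up to 36 mm, closed (no open bore), grooved rim, about 0.6 kg; it lies in the other lane and is to be left alone. Origin: centre of its underside.
- bed: Fixed grey steel plate, 226 mm (its x) by 380 mm (its y) by 20 mm thick, on the table. Three steel guide strips, 12 mm wide and 8 mm above the plate (tops 28 mm above the table), run along its y at x = -102, 0 and +102 mm, leaving two lanes, each 90 mm wide, centred at x = -51 and +51 mm, open at both ends. Origin: centre of its underside, at table height; x away from the robot, y to the robot's left along the lanes, z up; turned up to 0.25 rad about z.
- mark: The mark: a dark line 3 mm wide across both lanes and over the strips, along its x, with a steel pointer block (22 x 24 x 30 mm) outside the bed at each end of it, 125 mm from the origin. Fixed. Origin: under the middle of the line, at table height (the bed's top is 20 mm above it); its axes are parallel to the bed's, y along the lanes to the left. The bearing is on the mark when its y in this frame is 0.
There are look-alikes about, which are no part of the job. What is shaped like the bearing but brown is not meant.

How it is judged:
On the way, in this order (a step that is already met when the one before it is completed fails the run):
1. the bearing is tapped from its left side (contact force between the fingers and bearing above 0.3 N and horizontal distance between the grasp point and bearing above 0.038 m and ((y of bearing in the frame of mark below 0.055 m and y of the grasp point in the frame of mark above 0.03 m) or (y of bearing in the frame of mark below 0.1 m and y of the grasp point in the frame of mark above 0.075 m) or y of the grasp point in the frame of mark above 0.13 m)), for 0.02 s.
2. the bearing has passed the mark by 14 to 60 mm and the fingers have left it (y of bearing in the frame of mark between -0.06 and -0.014 m and contact force between the fingers and bearing below 0.05 N), for 0.1 s.
3. the bearing is tapped from its right side (contact force between the fingers and bearing above 0.3 N and horizontal distance between the grasp point and bearing above 0.038 m and y of the grasp point in the frame of mark below -0.045 m), for 0.02 s.
At the end, for the whole second after the job is handed in: The bearing lies flat and at rest in its lane, its centre within 10 mm of the mark line along the lane (y of bearing in the frame of mark between -0.01 and 0.01 m and z of bearing in the frame of bed between 0.016 and 0.024 m and angle between bearing's own z axis and vertical below 0.05 rad and linear speed of bearing below 0.01 m/s); the robot touches nothing.
It fails at once if the bearing is lifted more than 10 mm off the bed (z of bearing in the frame of bed above 0.03 m).
It fails at once if the bearing is tipped by more than 0.2 rad (angle between bearing's own z axis and vertical above 0.2 rad).
It fails at once if the bearing is knocked more than 60 mm past the mark (y of bearing in the frame of mark below -0.06 m).
It fails at once if the belt pulley is moved by more than 15 mm (distance of pulley from where it was at the start of the episode above 0.015 m).
It also fails if it takes over 40 s, if anything falls off the work surface, if the arm or the gripper's body presses on something with over 40 N, if the wrist force passes 120 N, or if a joint passes its speed limit or range.

## Working session

There is one attempt and no reset: what is moved stays moved. The work goes in short steps, Python scripts to look and compute and a tool call to move; the robot and the scene stay as the last step left them, time stands still between calls to the robot, and variables do not carry over. Pictures are saved under pics/ and viewed, and the job is handed in when it is done.

Besides the shell and the picture viewer there is one more tool, called after "Call:" as name([rows], argument=value, ...), one row to a line, values as JSON. servo_tool: Moves the arm, as the interface text tells. Its arguments: {"type":"object","properties":{"increments":{"type":"array","items":{"type":"object","properties":{"slide":{"type":"array","items":{"type":"number"}},"spin":{"type":"number"}}}},"hand":{"type":"number"},"newtons":{"type":"number"}},"required":["increments"]}

```bash
mkdir -p pics; ls; python3 - <<'E'
from rig import manip, eyes
import cv2
for n in ("scene","top"):
    im=eyes.get_image(n); cv2.imwrite(f"pics/{n}0.png",im); print(n,eyes.calibration(n))
print(manip.get_state(), manip.tcp_to_grasp)
E
```

```text
pics
scene {'fx': 438.82500558569643, 'fy': 438.82500558569643, 'cx': 251.27104351869573, 'cy': 194.4793270994667, 'k1': -0.14935378335413615, 'rvec': array([ 0.84829426,  2.67455906, -0.874945  ]), 'tvec': array([ 0.36494317, -0.23254666,  0.95558878])}
top {'fx': 346.52416155515476, 'fy': 346.52416155515476, 'cx': 251.71855344354645, 'cy': 189.17713808204698, 'k1': -0.048764181154739746, 'rvec': array([ 2.16282561, -2.1229856 ,  0.19354961]), 'tvec': array([0.04920679, 0.48907982, 0.61694669])}
{'clock': 0.1, 'qpos': array([-1.33998414e+00,  2.76528771e-01,  1.50599135e+00,  1.81384842e-05,
        1.36069337e+00, -1.21041573e-01]), 'qd': array([-0.00046844, -0.00389132, -0.00290088, -0.00040516, -0.00114032,
       -0.00068282]), 'effort': array([ 1.90395542e-03, -4.17699480e+01, -2.46404386e+01, -3.33443370e-05,
        5.67815179e-03,  3.25633344e-06]), 'position': array([ 0.19803988, -0.53933001,  0.23053396]), 'ee_rot': array([-8.09684299e-04,  9.84564748e-01,  1.75018857e-01, -3.56028037e-05]), 'contact_force': array([0.18080672, 0.36185258, 0.1287873 ]), 'moment': array([0.01445979, 0.00097102, 0.08715366]), 'width': 0.085381018793748} -0.0187
```

View pics/scene0.png

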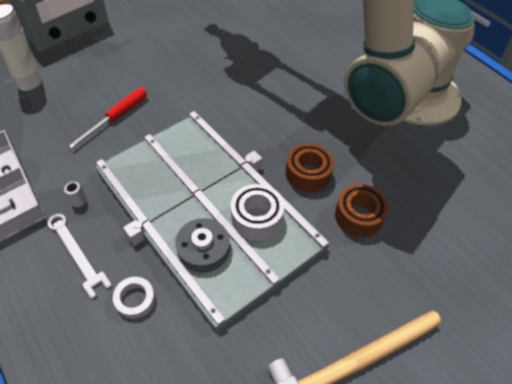

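View pics/top0.png

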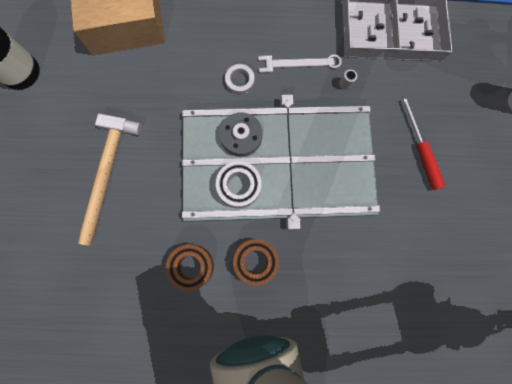

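Top view, possible bearings: the light ring at (239,184), near lane, left of the line. Look-alikes are the brown rings at (190,267) and (256,262), the small ring off the bed at (239,78), and the pulley with a boss at (241,134). By the description it is the one at (239,184). I'll check it in a crop and measure.

```bash
cat > h.py <<'E'
import numpy as np, cv2
from rig import manip, eyes
def ray(name,uv,z):
    c=eyes.calibration(name); R=cv2.Rodrigues(np.array(c['rvec']))[0]; t=np.array(c['tvec'])
    p=(np.array(uv,float)-[c['cx'],c['cy']])/[c['fx'],c['fy']]
    s=p.copy()
    for _ in range(20): s=p/(1+c['k1']*(s@s))
    d=R.T@np.array([s[0],s[1],1]); o=-R.T@t
    return o+d*(z-o[2])/d[2]
E
python3 - <<'E'
import cv2,numpy as np
from h import *
im=cv2.imread('pics/top0.png')
cv2.imwrite('pics/crop0.png',cv2.resize(im[90:240,170:390],None,fx=3.6,fy=3.6,interpolation=cv2.INTER_CUBIC))
g=im.min(axis=2)
m=((g>150)*255).astype('uint8')
cs,_=cv2.findContours(m,cv2.RETR_LIST,cv2.CHAIN_APPROX_NONE)
for c in cs:
    if len(c)>20:
        x,y,w,h=cv2.boundingRect(c)
        if 170<x<390 and 90<y<240: print((x,y,w,h),cv2.contourArea(c),np.round(cv2.minAreaRect(c)[0],1),np.round(cv2.minAreaRect(c)[1:][0],1))
E
```

```text
(182, 205, 198, 24) 1313.0 [280.7 218.1] [ 20.9 197.2]
(226, 171, 26, 25) 450.5 [238.3 182.8] [24.  23.3]
(223, 168, 31, 31) 722.5 [238. 183.] [30. 30.]
(218, 164, 41, 40) 1178.5 [238.3 183.3] [38.9 38.2]
(361, 163, 15, 39) 200.5 [368. 182.] [38. 14.]
(183, 156, 107, 51) 2689.5 [236.6 181.8] [ 49.3 106.2]
(291, 154, 84, 9) 444.0 [332.5 157.8] [ 6.5 83. ]
(236, 126, 10, 9) 54.5 [240.8 130.2] [8.5 7.8]
(233, 123, 16, 16) 182.0 [240.5 130.5] [15. 15.]
(185, 118, 18, 8) 51.0 [193.5 121.5] [ 7. 17.]
(183, 108, 104, 8) 445.5 [234.5 111.2] [  5.6 103.1]
(289, 106, 81, 7) 335.5 [329.  109.1] [ 5.4 80.1]
(282, 95, 11, 12) 95.0 [287.  100.5] [11. 10.]
```

View pics/crop0.png

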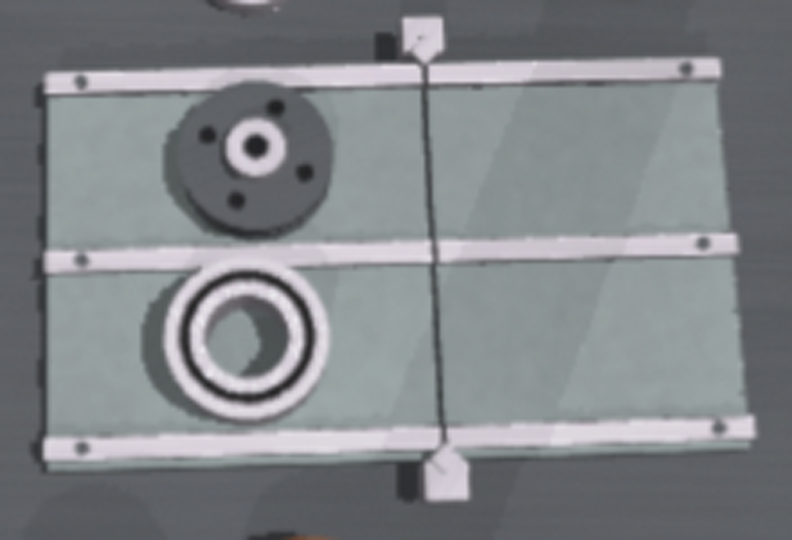

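The crop shows the open light-metal ring at crop (246,338), confirmed as the bearing. The mark line runs from crop (425,72) to (444,435).

```bash
python3 - <<'E'
from h import *
f=lambda U,V:((U+.5)/3.6-.5+170,(V+.5)/3.6-.5+90)
P=lambda U,V,z:np.round(ray('top',f(U,V),z),4)
pr=lambda n,*a:print(n,P(*a))
pr('line far strip',425,70,.028);pr('line mid',434,249,.028);pr('line near',443,437,.028);pr('line nearlane',438,340,.020);pr('line farlane',429,160,.020)
pr('mid L',46,262,.028);pr('mid R',738,243,.028);pr('near L',44,449,.028);pr('near R',755,427,.028);pr('far L',46,84,.028);pr('far R',720,68,.028)
pr('bearing',246,338.5,.058);pr('pulley',256,146,.056)
pr('ptr far',422,37,.03);pr('ptr near',446,480,.03)
for n,a in (('L',(164,338)),('R',(329,338)),('T',(246,256)),('B',(246,422))): pr(n,*a,.058)
E
python3 - <<'E'
import cv2
im=cv2.imread('pics/scene0.png')
cv2.imwrite('pics/crop1.png',cv2.resize(im[100:330,90:340],None,fx=2.6,fy=2.6,interpolation=cv2.INTER_CUBIC))
E
```

```text
line far strip [ 0.6552 -0.0116  0.028 ]
line mid [ 0.552  -0.0164  0.028 ]
line near [ 0.4492 -0.0211  0.028 ]
line nearlane [ 0.5031 -0.0195  0.02  ]
line farlane [ 0.6053 -0.0147  0.02  ]
mid L [0.5403 0.1943 0.028 ]
mid R [ 0.5594 -0.1848  0.028 ]
near L [0.4388 0.1903 0.028 ]
near R [ 0.4575 -0.1899  0.028 ]
far L [0.642  0.1997 0.028 ]
far R [ 0.6614 -0.1793  0.028 ]
bearing [0.4949 0.0841 0.058 ]
pulley [0.5987 0.0814 0.056 ]
ptr far [ 0.674  -0.0097  0.03  ]
ptr near [ 0.4262 -0.0224  0.03  ]
L [0.4943 0.1261 0.058 ]
R [0.496  0.0415 0.058 ]
T [0.5383 0.0851 0.058 ]
B [0.4518 0.0831 0.058 ]
```

View pics/crop1.png

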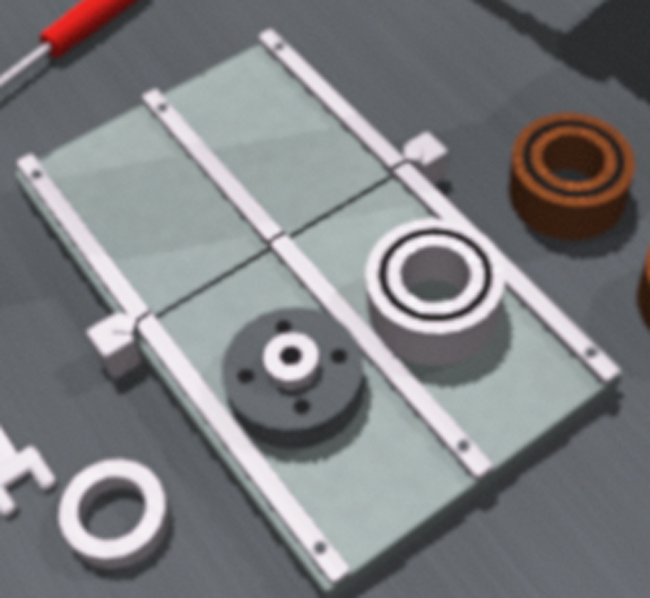

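Bed yaw is about 0.050 rad. The mark in the near lane is at about (0.501,-0.019). The bearing sits at y ≈ +0.103 in the mark frame. I'll align the tool with the bed and shut the gripper.

Call:
servo_tool([
  {"spin": 8.5},
  {"spin": 8.5},
  {"spin": 0.3},
], hand=0)

```text
$.increments[0]: bad value
```

```bash
cat >> h.py <<'E'
A=0.0504; X=np.array([np.cos(A),np.sin(A)]); Y=np.array([-np.sin(A),np.cos(A)]); M=np.array([0.552,-0.0165])
def rep():
    s=manip.get_state(); q=s['ee_rot']; p=s['position']
    R=cv2.Rodrigues(np.zeros(3))[0]
    from scipy.spatial.transform import Rotation as Ro
    R=Ro.from_quat([q[1],q[2],q[3],q[0]]).as_matrix()
    d=p[:2]-M
    print('t',s['clock'],'pos',np.round(p,4),'bed xy',np.round([d@X,d@Y],4),'yaw',np.arctan2(R[1,0],R[0,0]),'tilt',R[2].round(4),'w',s['width'],'F',np.round(s['contact_force'],2))
E
python3 -c "from h import *; rep()"
```

```text
t 0.1 pos [ 0.198  -0.5393  0.2305] bed xy [-0.3799 -0.5043] yaw 0.3518497866837945 tilt [ 2.0e-04 -1.6e-03 -1.0e+00] w 0.085381018793748 F [0.18 0.36 0.13]
```

Call:
servo_tool([
  {"slide": [0,0,0],"spin": 8.5},
  {"slide": [0,0,0],"spin": 8.5},
  {"slide": [0,0,0],"spin": 0.3},
], hand=0)

```text
clock: 0.4
position: [0.198, -0.5395, 0.2308]
ee_rot: [-0.0, 1.0, 0.025, -0.0]
contact_force: [-0.3, 0.7, -0.5]
width: 0.0439
```

```bash
python3 -c "from h import *; rep()"
```

```text
t 0.4 pos [ 0.198  -0.5395  0.2308] bed xy [-0.3799 -0.5045] yaw 0.04985095916903009 tilt [-2.e-04 -1.e-03 -1.e+00] w 0.043924155818175985 F [-0.27  0.68 -0.49]
```

Call:
servo_tool([
  {"slide": [0.0206,-0.0432,0],"spin": 0},
  {"slide": [0.0206,-0.0432,0],"spin": 0},
  {"slide": [0.0206,-0.0432,0],"spin": 0},
  {"slide": [0.0206,-0.0432,0],"spin": 0},
  {"slide": [0.0206,-0.0432,0],"spin": 0},
  {"slide": [0.0206,-0.0432,0],"spin": 0},
  {"slide": [0.0206,-0.0432,0],"spin": 0},
  {"slide": [0.0206,-0.0432,0],"spin": 0},
])

```text
clock: 1.2
position: [0.3457, -0.1846, 0.2313]
ee_rot: [0.0, 1.0, 0.026, 0.0]
contact_force: [0.3, -0.4, -0.4]
width: -0.0003
```

Call:
servo_tool([
  {"slide": [0.0206,-0.0432,0],"spin": 0},
  {"slide": [0.0206,-0.0432,0],"spin": 0},
  {"slide": [0.0206,-0.0432,0],"spin": 0},
  {"slide": [0.0206,-0.0432,0],"spin": 0},
  {"slide": [0.0206,-0.0432,0],"spin": 0},
  {"slide": [0.0206,-0.0432,0],"spin": 0},
  {"slide": [0.0206,-0.0432,0],"spin": 0},
  {"slide": [0.0206,-0.0432,0],"spin": 0},
])

```text
clock: 2.0
position: [0.4932, 0.169, 0.2312]
ee_rot: [0.0, 1.0, 0.027, 0.0]
contact_force: [1.3, -0.7, 0.1]
width: -0.0002
```

Call:
servo_tool([
  {"slide": [0,0,0],"spin": 0},
  {"slide": [0,0,0],"spin": 0},
])

```text
clock: 2.2
position: [0.4925, 0.1676, 0.2306]
ee_rot: [0.001, 1.0, 0.027, -0.001]
contact_force: [0.1, -0.5, 0.0]
width: -0.0001
```

```bash
python3 -c "from h import *; rep()"
```

```text
t 2.2 pos [0.4925 0.1676 0.2306] bed xy [-0.0501  0.1869] yaw 0.05463247914795899 tilt [-0.0017  0.001  -1.    ] w -0.0001369874091241087 F [ 0.1  -0.51  0.04]
```

Call:
servo_tool([
  {"slide": [-0.001,0,0.04],"spin": 0},
  {"slide": [0,0,0.04],"spin": 0},
  {"slide": [0,0,0.04],"spin": 0},
  {"slide": [0,0,0.04],"spin": 0},
  {"slide": [0,0,0.02],"spin": 0},
  {"slide": [0,0,0.013],"spin": 0},
  {"slide": [0,0,0],"spin": 0},
])

```text
clock: 2.9
position: [0.4897, 0.1648, 0.0367]
ee_rot: [0.001, 1.0, 0.025, -0.003]
contact_force: [0.0, -0.0, 0.5]
width: 0.0005
```

```bash
python3 - <<'E'
from h import *; rep()
im=eyes.get_image('top'); cv2.imwrite('pics/top1.png',cv2.resize(im[90:240,170:390],None,fx=3.6,fy=3.6,interpolation=cv2.INTER_CUBIC))
im=eyes.get_image('scene'); cv2.imwrite('pics/scene1.png',im)
E
```

```text
t 2.9 pos [0.4897 0.1648 0.0367] bed xy [-0.0531  0.1842] yaw 0.04930387881025624 tilt [-0.0051  0.0013 -1.    ] w 0.00046290859088983846 F [ 0.01 -0.04  0.52]
```

View pics/top1.png

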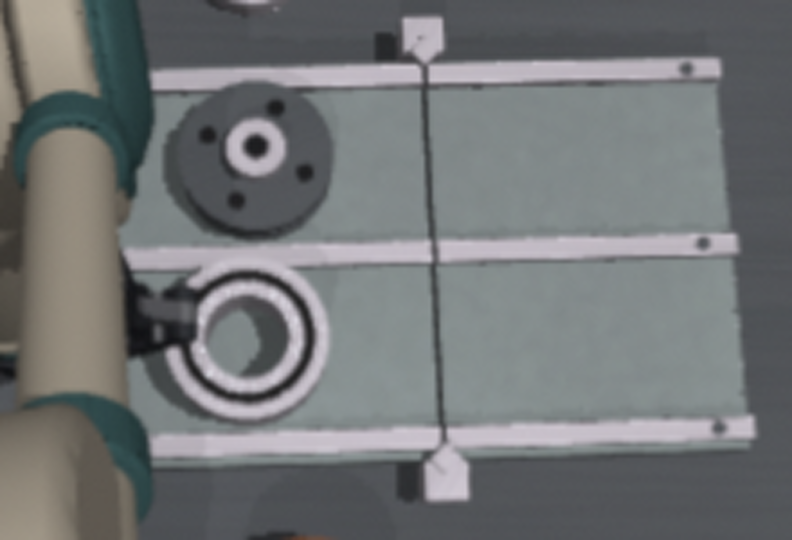

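View pics/scene1.png

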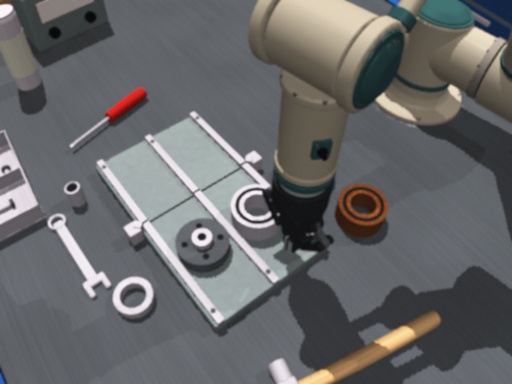

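The tool is beside the bearing's left at z 0.037. The bearing, at crop (246,338), has not moved. Next, a slow approach.

Call:
servo_tool([
  {"slide": [0,0.003,0],"spin": 0},
  {"slide": [0,0.004,0],"spin": 0},
  {"slide": [0,0.004,0],"spin": 0},
  {"slide": [0,0.004,0],"spin": 0},
  {"slide": [0,0.004,0],"spin": 0},
  {"slide": [0,0.004,0],"spin": 0},
  {"slide": [0,0.004,0],"spin": 0},
  {"slide": [0,0.004,0],"spin": 0},
])

```text
clock: 3.8
position: [0.4934, 0.1361, 0.0383]
ee_rot: [-0.0, 1.0, 0.025, -0.0]
contact_force: [-0.1, 2.8, 0.1]
width: -0.0
```

```bash
python3 - <<'E'
from h import *; rep()
im=eyes.get_image('top'); cv2.imwrite('pics/top2.png',cv2.resize(im[90:240,170:390],None,fx=3.6,fy=3.6,interpolation=cv2.INTER_CUBIC))
im=eyes.get_image('scene'); cv2.imwrite('pics/scene2.png',cv2.resize(im[140:290,180:380],None,fx=3.6,fy=3.6,interpolation=cv2.INTER_CUBIC))
E
```

```text
t 3.8 pos [0.4934 0.1361 0.0383] bed xy [-0.0508  0.1553] yaw 0.04920800883718328 tilt [ 0.e+00 -9.e-04 -1.e+00] w -4.643800681086993e-05 F [-0.12  2.83  0.08]
```

View pics/top2.png

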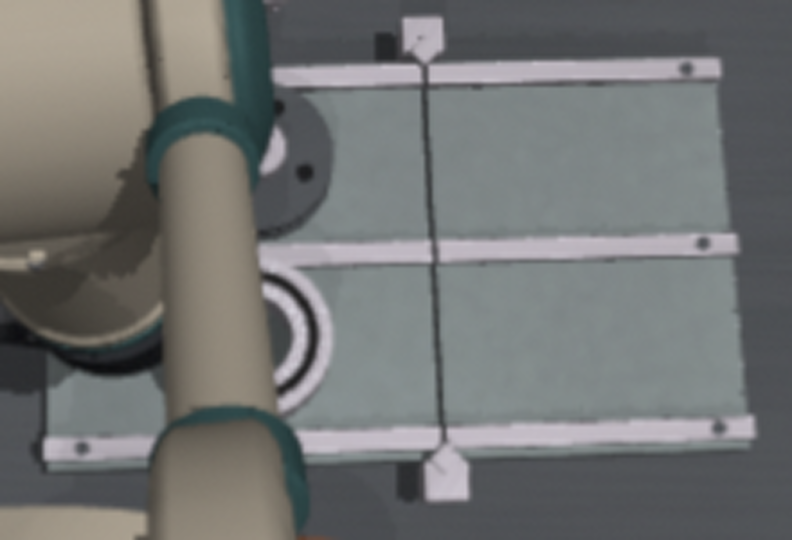

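View pics/scene2.png

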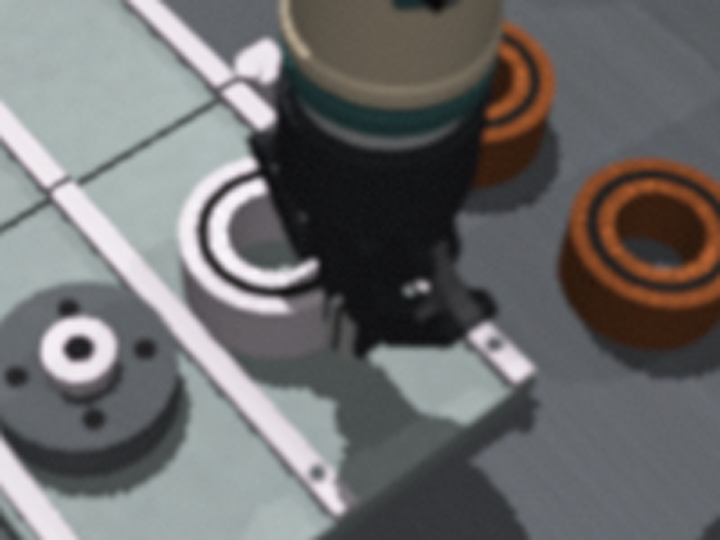

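Contact: about 2.8 N, the bearing's right edge has moved to crop x≈333, and the tool-to-bearing offset is about 54 mm. I'll push on about 123 mm in slow rows.

Call:
servo_tool([
  {"slide": [0,0.005,0],"spin": 0},
  {"slide": [0,0.005,0],"spin": 0},
  {"slide": [0,0.005,0],"spin": 0},
  {"slide": [0,0.005,0],"spin": 0},
  {"slide": [0,0.005,0],"spin": 0},
  {"slide": [0,0.005,0],"spin": 0},
  {"slide": [0,0.005,0],"spin": 0},
  {"slide": [0,0.005,0],"spin": 0},
])

```text
clock: 4.7
position: [0.4954, 0.0955, 0.0382]
ee_rot: [0.0, 1.0, 0.025, -0.0]
contact_force: [0.7, 2.5, 0.2]
width: 0.0003
```

Call:
servo_tool([
  {"slide": [0,0.005,0],"spin": 0},
  {"slide": [0,0.005,0],"spin": 0},
  {"slide": [0,0.005,0],"spin": 0},
  {"slide": [0,0.005,0],"spin": 0},
  {"slide": [0,0.005,0],"spin": 0},
  {"slide": [0,0.005,0],"spin": 0},
  {"slide": [0,0.005,0],"spin": 0},
  {"slide": [0,0.005,0],"spin": 0},
])

```text
clock: 5.5
position: [0.4974, 0.0556, 0.0383]
ee_rot: [0.0, 1.0, 0.025, -0.0]
contact_force: [0.6, 2.1, 0.0]
width: -0.0006
```

```bash
python3 - <<'E'
from h import *; rep()
im=eyes.get_image('top'); cv2.imwrite('pics/top3.png',cv2.resize(im[90:240,170:390],None,fx=3.6,fy=3.6,interpolation=cv2.INTER_CUBIC))
E
```

```text
t 5.5 pos [0.4974 0.0556 0.0383] bed xy [-0.0509  0.0748] yaw 0.04984897241336495 tilt [-1.e-04  1.e-04 -1.e+00] w -0.000557482602733736 F [0.61 2.13 0.04]
```

View pics/top3.png

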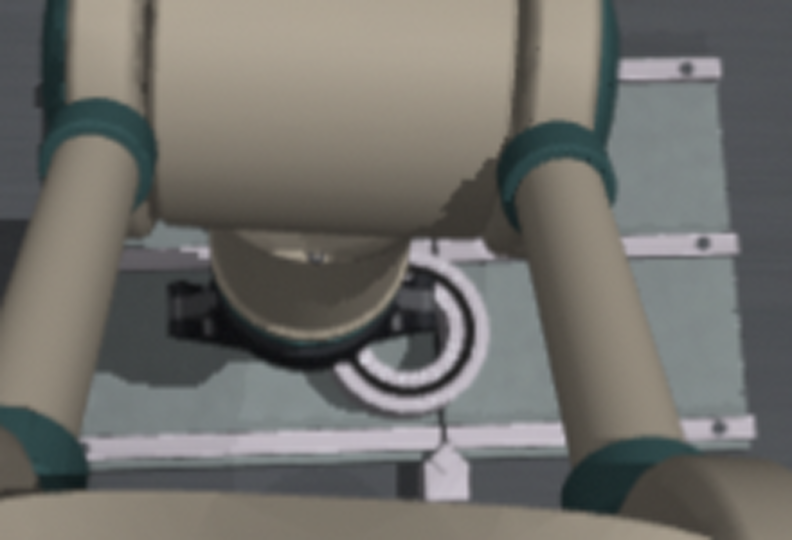

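The bearing follows. Its right edge is at crop x≈489, so its y is about +0.021. Another 43 mm, then I'll back off.

Call:
servo_tool([
  {"slide": [0,0.006,0],"spin": 0},
  {"slide": [0,0.006,0],"spin": 0},
  {"slide": [0,0.006,0],"spin": 0},
  {"slide": [0,0.006,0],"spin": 0},
  {"slide": [0,0.006,0],"spin": 0},
  {"slide": [0,0.005,0],"spin": 0},
  {"slide": [0,0.005,0],"spin": 0},
  {"slide": [0,0.003,0],"spin": 0},
])

```text
clock: 6.35
position: [0.4996, 0.0126, 0.0383]
ee_rot: [0.0, 1.0, 0.025, 0.0]
contact_force: [0.5, 2.6, -0.3]
width: 0.0001
```

Call:
servo_tool([
  {"slide": [0,0,0],"spin": 0},
  {"slide": [0,-0.01,0],"spin": 0},
  {"slide": [0,-0.02,0],"spin": 0},
  {"slide": [0,-0.02,0],"spin": 0},
  {"slide": [0,0,0],"spin": 0},
  {"slide": [0,0,0],"spin": 0},
])

```text
clock: 6.95
position: [0.4971, 0.0634, 0.0383]
ee_rot: [0.0, 1.0, 0.026, 0.0]
contact_force: [-0.2, -0.3, 0.3]
width: -0.0001
```

```bash
python3 - <<'E'
from h import *; rep()
im=eyes.get_image('top'); cv2.imwrite('pics/top4.png',cv2.resize(im[90:240,170:390],None,fx=3.6,fy=3.6,interpolation=cv2.INTER_CUBIC))
im=eyes.get_image('scene'); cv2.imwrite('pics/scene4.png',im)
E
```

```text
t 6.95 pos [0.4971 0.0634 0.0383] bed xy [-0.0508  0.0826] yaw 0.05189099111917735 tilt [ 2.e-04  7.e-04 -1.e+00] w -9.098385123996715e-05 F [-0.19 -0.31  0.31]
```

View pics/top4.png

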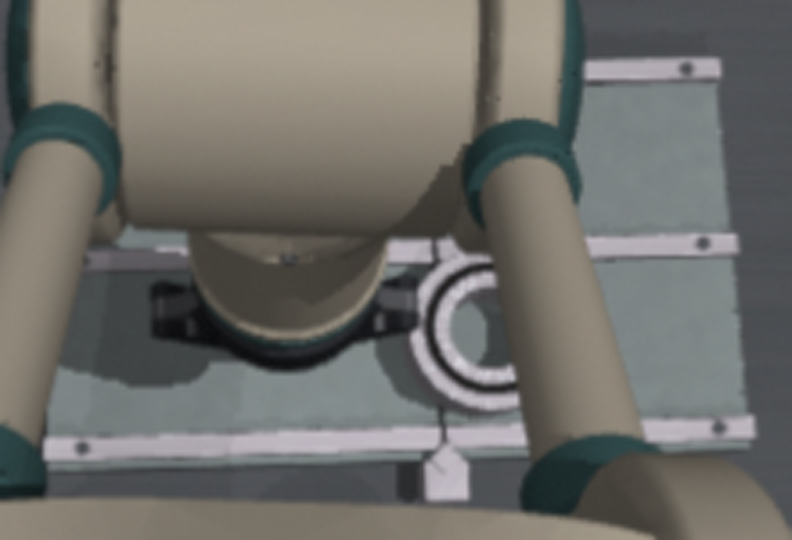

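View pics/scene4.png

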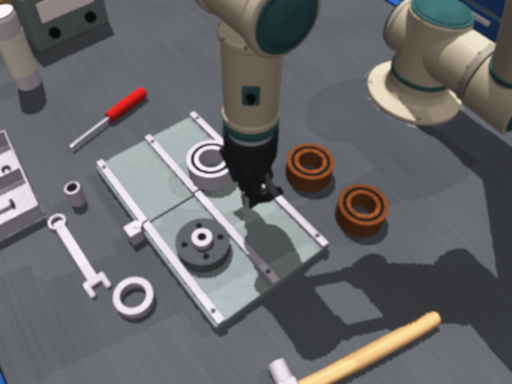

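The bearing is free, just past the line: left edge at crop x≈410, flat, pulley unmoved. I'll go up and over to its right side.

```bash
python3 - <<'E'
from h import *
f=lambda U,V:((U+.5)/3.6-.5+170,(V+.5)/3.6-.5+90)
for U,V in ((410,332),(493,330)):
    d=ray('top',f(U,V),.058)[:2]-M; print(d@X,d@Y)
E
```

```text
-0.05113585970545632 0.01897789037866862
-0.05136313375798422 -0.023979401201887827
```

Call:
servo_tool([
  {"slide": [0,0,-0.03],"spin": 0},
  {"slide": [0,0,-0.03],"spin": 0},
  {"slide": [0,0,-0.02],"spin": 0},
  {"slide": [0,0.03,0],"spin": 0},
  {"slide": [0,0.04,0],"spin": 0},
  {"slide": [0,0.04,0],"spin": 0},
  {"slide": [0,0.04,0],"spin": 0},
  {"slide": [0,0.04,0],"spin": 0},
])

```text
clock: 7.85
position: [0.5062, -0.1291, 0.1184]
ee_rot: [0.0, 1.0, 0.024, 0.0]
contact_force: [0.2, -0.3, 0.3]
width: 0.0001
```

Call:
servo_tool([
  {"slide": [0,0,0],"spin": 0},
  {"slide": [0,0,0],"spin": 0},
])

```text
clock: 8.05
position: [0.5061, -0.1281, 0.1181]
ee_rot: [-0.0, 1.0, 0.023, -0.0]
contact_force: [0.3, 0.0, 0.6]
width: 0.0003
```

```bash
python3 - <<'E'
from h import *; rep()
im=eyes.get_image('top'); cv2.imwrite('pics/top5.png',cv2.resize(im[90:240,170:390],None,fx=3.6,fy=3.6,interpolation=cv2.INTER_CUBIC))
E
```

```text
t 8.05 pos [ 0.5061 -0.1281  0.1181] bed xy [-0.0514 -0.1091] yaw 0.046537878324873334 tilt [-5.e-04 -3.e-04 -1.e+00] w 0.0003259689983876853 F [0.27 0.01 0.61]
```

View pics/top5.png

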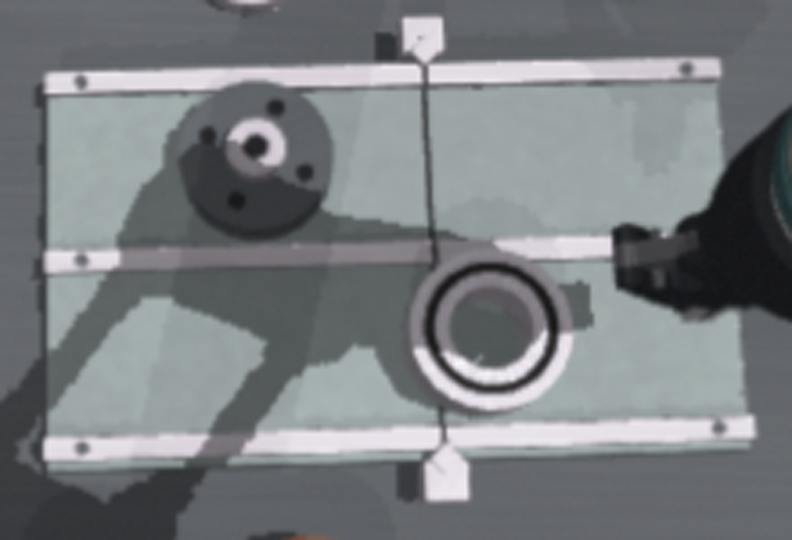

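The bearing centre is at crop (491,330), so y ≈ -0.023, lying flat. The tool is clear on its right. Descending.

Call:
servo_tool([
  {"slide": [0,0,0.03],"spin": 0},
  {"slide": [0,0,0.03],"spin": 0},
  {"slide": [0,0,0.02],"spin": 0},
  {"slide": [0,0,0],"spin": 0},
  {"slide": [0,-0.01,0],"spin": 0},
  {"slide": [0,-0.01,0],"spin": 0},
  {"slide": [0,-0.004,0],"spin": 0},
  {"slide": [0,-0.004,0],"spin": 0},
])

```text
clock: 8.9
position: [0.5058, -0.0983, 0.0394]
ee_rot: [0.001, 1.0, 0.026, 0.001]
contact_force: [1.4, -3.1, 1.3]
width: -0.0
```

Call:
servo_tool([
  {"slide": [0,-0.003,0],"spin": 0},
  {"slide": [0,-0.003,0],"spin": 0},
  {"slide": [0,-0.003,0],"spin": 0},
  {"slide": [0,-0.003,0],"spin": 0},
  {"slide": [0,-0.003,0],"spin": 0},
  {"slide": [0,-0.003,0],"spin": 0},
  {"slide": [0,-0.003,0],"spin": 0},
  {"slide": [0,0,0],"spin": 0},
])

```text
clock: 9.7
position: [0.5039, -0.0771, 0.0381]
ee_rot: [-0.0, 1.0, 0.025, -0.0]
contact_force: [0.8, -2.1, 1.4]
width: -0.0
```

```bash
python3 - <<'E'
from h import *; rep()
im=eyes.get_image('top'); cv2.imwrite('pics/top6.png',cv2.resize(im[90:240,170:390],None,fx=3.6,fy=3.6,interpolation=cv2.INTER_CUBIC))
E
```

```text
t 9.7 pos [ 0.5039 -0.0771  0.0381] bed xy [-0.0511 -0.0581] yaw 0.04983647283773993 tilt [-4.e-04 -8.e-04 -1.e+00] w -3.929834544083725e-05 F [ 0.82 -2.15  1.36]
```

View pics/top6.png

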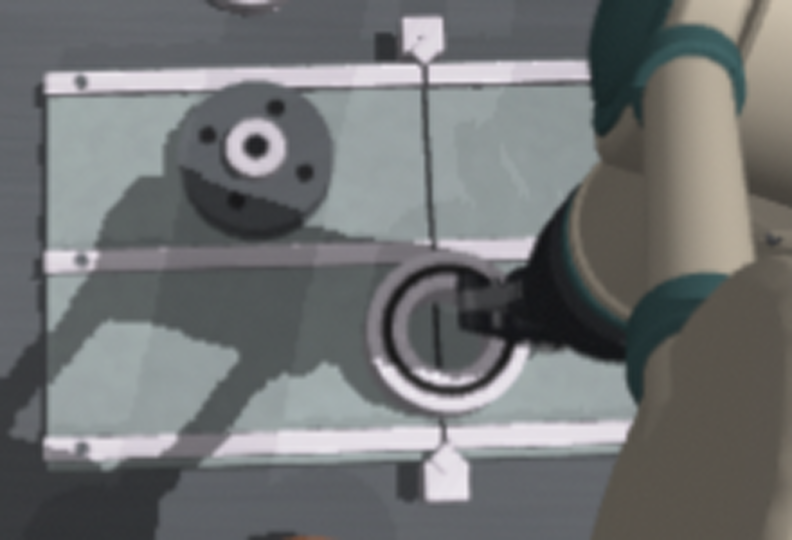

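The bearing is now nearly on the line (left edge crop x≈366, y ≈ -0.001). I'll back off and measure it unobstructed.

Call:
servo_tool([
  {"slide": [0,0.01,0],"spin": 0},
  {"slide": [0,0.03,0],"spin": 0},
  {"slide": [0,0.02,0],"spin": 0},
  {"slide": [0,0,-0.03],"spin": 0},
  {"slide": [0,0,-0.05],"spin": 0},
  {"slide": [0,0.04,0],"spin": 0},
  {"slide": [0,0,0],"spin": 0},
  {"slide": [0,0,0],"spin": 0},
])

```text
clock: 10.55
position: [0.5082, -0.1779, 0.1177]
ee_rot: [-0.001, 1.0, 0.024, -0.001]
contact_force: [-1.4, 0.1, -0.1]
width: 0.0001
```

```bash
python3 - <<'E'
from h import *; rep()
im=eyes.get_image('top'); cv2.imwrite('pics/top7.png',cv2.resize(im[90:240,170:390],None,fx=3.6,fy=3.6,interpolation=cv2.INTER_CUBIC))
im2=eyes.get_image('scene'); cv2.imwrite('pics/scene7.png',cv2.resize(im2[100:330,90:340],None,fx=2.6,fy=2.6,interpolation=cv2.INTER_CUBIC))
E
```

```text
t 10.55 pos [ 0.5082 -0.1779  0.1177] bed xy [-0.0519 -0.159 ] yaw 0.04771450597466388 tilt [-0.0016 -0.0018 -1.    ] w 7.336005928664752e-05 F [-1.43  0.12 -0.05]
```

View pics/top7.png

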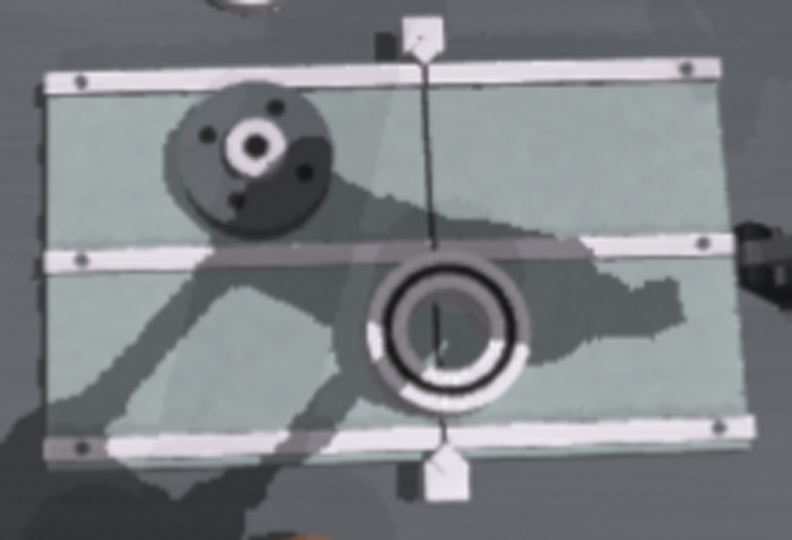

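View pics/scene7.png

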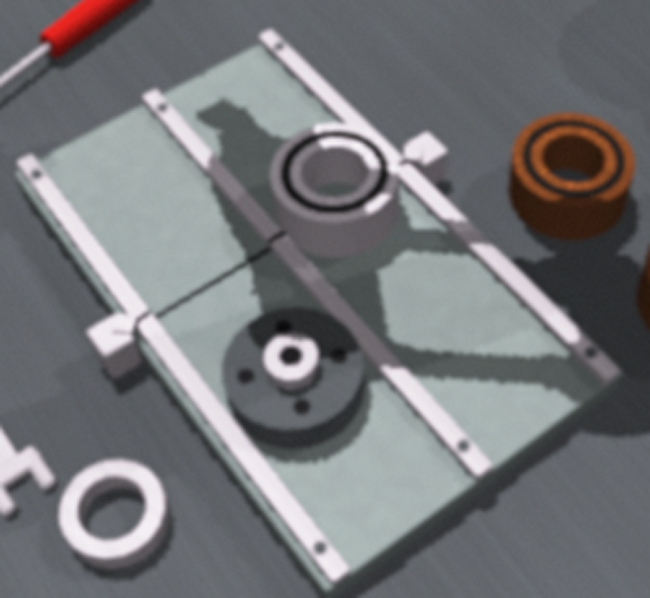

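Top crop: the bearing's ring centre is at (449,330), on the line, and the pulley is still at (256,146). Scene crop: the ring centre is at about (334,172). Cross-checking with both cameras.

```bash
python3 - <<'E'
from h import *
f=lambda U,V:((U+.5)/3.6-.5+170,(V+.5)/3.6-.5+90)
g=lambda U,V:((U+.5)/2.6-.5+90,(V+.5)/2.6-.5+100)
def b(n,uv,z): d=ray(n,uv,z)[:2]-M; return np.round([d@X,d@Y],4)
print('top bearing',b('top',f(449.5,330.5),.058))
print('scene bearing',b('scene',g(334.5,171.5),.058),'scene line',b('scene',g(278,237),.028),b('scene',g(402,165),.028),b('scene',g(140,318),.028))
E
```

```text
top bearing [-0.051  -0.0015]
scene bearing [-0.0491 -0.001 ] scene line [-0.0007  0.0004] [-0.1029  0.0013] [ 0.1036 -0.0002]
```

Both views agree: the bearing is 1 to 2 mm from the line, flat and free. The arm is clear, so I'm handing in.

```bash
python3 -c "
from rig import manip
print(manip.sign_off())"
```

```text
the job is handed in; nothing more can be done
None
```

The job is handed in, with the bearing centred on the mark line to within about 2 mm. No verdict was reported.

- **Taps:** With the gripper shut, I pushed the bearing along the near lane from its left side, about 2–3 N. It stopped at y ≈ -23 mm, just past the line, and I backed the fingers off it. I then crossed over and pushed it back from its right side.
- **Last checks:** The top view puts the bearing at y ≈ -1.5 mm and the scene view at -1.0 mm; the scene view's own line points read 0 to +1 mm. It lies flat in its lane, and the pulley shows no movement in the pictures. The arm was clear of everything at about 10.6 s.
- **Failures:** One early move call was refused for a missing "slide" field, before anything moved. No check failed or disagreed.

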